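# Set a toppled tube rack back on its base and dock it

### The arm

A 6-joint arm with a two-finger parallel gripper is mounted at the origin on the work surface. World frame = base frame: x ahead of the robot, y to its left, z up, the work surface at z = 0. Lengths are in m, angles in rad, forces in N, time in s.
With the tool pointing down it reaches from about 0.425 to 0.95 m from the base axis. Payload 3.5 kg.
Tool frame: the origin (TCP) lies midway between the tips of the shut fingers; the grasp point (between the pads) lies 19 mm behind it (ctrl.tcp_to_grasp is the distance from the TCP to the grasp point, in m); z points along the fingers, x is the direction in which the jaws open and shut, and the axes are right-handed (so a half turn about z gives the same grasp; the last joint's range is limited). The gripper opens to 85 mm and grips with 20 to 120 N. Pads are 22 mm wide; open, the fingers measure 114 mm over their backs; the gripper's body (76 mm by 85 mm) begins 54 mm behind the grasp point. The pads swing forward as they close: fully open they stand 13 mm farther back than shut.
Start: joints at [0.982, 0.286, 1.577, -0, 1.279, -0.15], TCP at [0.287, 0.611, 0.231] pointing down, gripper open.
Joint ranges: [-2.77, 2.77], [-0.9, 2.22], [0.21, 2.48], [-1.53, 4.67], [0.24, 2.81], [-2.84, 2.84]. Speed limits (rad/s): [2.79, 2.79, 3.14, 3.14, 3.14, 3.14].

### API

Orientations are given as a unit quaternion [x, y, z, w].
In Python, from plant import ctrl, cams, workorder, spotter gives the robot as it stands. The module is installed in compiled form; this text tells all that it offers.
- The arm moves only by the tool send_rows, never from a script. Its argument "motion" is one flat list of numbers, 5 for each row, row after row: the shift along the tool's x, y, z in cm, then the turn about the tool's z in rad, then the finger opening in cm, from 0 to 8.54. In form: [tx, ty, tz, spin, gripper, tx, ty, tz, spin, gripper, ...]. A call has 1 to 12 rows; each row shifts and turns the pose as measured when the row begins, along the tool's axes as they then stand; what a row does not reach is not made up. A row lasts 1/10 s, in which the tool goes at most 50 mm and 8.59 degrees, less where a joint would pass 70% of its speed; a pose out of reach is approached as far as the arm can. A call is refused whole if a number of a shift passes 5 or a number of a turn 0.15, either way. A call with a gripper value outside its range is refused whole. The fingers move at their own pace and stop on an object; "grip_force" is the grip in N (left out, the last holds). Time passes only in rows, so rows that do not move let the fingers close. It gives the time, the measured TCP pose, the force and the opening at its end, in the units of the state.
- ctrl.get_state(): the state, without advancing time (a new reading comes with each control period).
- cams.read_camera(name): name is "side" or "top" or "wrist"; returns (picture, depth): 420x560x3 uint8, red, green, blue; 420x560 float32, m along the optical axis (not along the pixel's ray), 0 where there is no reading.
- cams.camera_params(name): a dict with "fx", "fy", "cx", "cy" (pixels), "xyz" and "attitude" of the camera in the world; the wrist camera has in their place "mount" (4x4, takes a point from camera to tool coordinates, whose origin is the TCP and whose axes are the tool frame's). Camera axes: x right, y down, z forward; pixel columns grow to the right and rows downward; lengths in m; the calibration is good to about 2 mm. A picture is of the moment at which its call begins: read the wrist's pose just before it. camera_params takes no time and is no camera call.
- workorder.sign_off(): hands the job in, once; it reports no verdict.
Trained networks look in the newest picture that a camera, given by its name, has taken for a name from the list of things; names that differ only in an ending like _2 or _b are one class to them, and where a whole thing is asked for, a point or a joint stands for the part that bears it (a point fixed in the world has none). Each returns a list of dicts, best first, with "conf" (0 to 1); they miss things now and then, are a little off and sometimes report something else, mostly with a low value. They report only what shows in the picture. A call takes as long as a camera call. They do not tell look-alikes from the thing itself.
- spotter.trace(target, camera): "mask" (420x560 bool, what is visible of it) and "bbox" ([left, top, width, height] in pixels, round what is visible of it).
The state is a dict: "time": time; "qpos": joint angles; "dq": joint speeds; "joint_efforts": joint torques, N m; "eef_pos": TCP position; "tcp_rot": TCP orientation; "contact_force": force on the tool from outside, world axes, zero at the start; "wrist_torque": the same for the moment, N m; "opening": opening from 0.0 (shut) to 1.0 (fully open).
Only numpy, scipy, OpenCV 4.12 (cv2) and the standard library are available. Lean on these libraries where they do the work, as an engineer would, in place of code of your own. Each camera call takes 0.05 s, during which the arm holds its last target.

### The job

One tube rack has been left standing on its long side. Push it over with the fingers so that it comes down on its base with the caps up, then push it along the bench into the gap between the other two racks until its long side is flush against the metal rail. Only push it: do not lift or carry it, do not let it fall onto its caps, and leave everything else where it stands.

Things in the scene. Friction and masses are not known exactly. Their poses are not given: they have to be found in the camera images.
- rack: The loose tube rack, 0.2-0.45 kg: grey tray 85 (x) by 128 (y) by 22 mm high; cream-capped tubes form a block 74 by 114 mm, cap tops 46 mm above the underside. Origin: centre of the underside; z axis points out through the caps. At the start it stands on a long side, 85 mm tall: x up, caps (z) roughly towards the robot, underside roughly towards the rail, origin 42.5 mm above the bench.
- rack_front (a point): Middle of the long tray wall that must meet the rail: 42.5 mm along the rack's +x from its origin, 11 mm above its underside. At the start it is on top of the standing rack; once the rack lies on its base it faces the rail, 25 to 90 mm short of it.
- rack_middle (a point): Middle of the rack, 23 mm above its underside. Pushed away from the robot high on its caps, the standing rack pivots about the lower edge of its underside and past about 25 degrees falls onto its base by itself, its origin then about 42 mm beyond where it was, at bench height.
- rail: Fixed aluminium angle rail on the bench beyond the racks, 600 mm long (its y), 30 mm high, upright 4 mm thick. Origin: middle of the foot of the face that looks towards the robot. Its x axis points away from the robot, square to that face (its foot flange lies on the far side), y along the rail to the left, z up.
- left_rack: Rack of the same kind lying on its base against the rail to the left of the gap, its long side along the rail; leave it. Origin: centre of the underside. Its end at the gap is 150 mm or more from the middle of the rail.
- right_rack: The same, to the right of the gap, its end at the gap also 150 mm or more from the middle of the rail; leave it. Origin: centre of the underside.
- left_tube: Loose single tube standing on the bench left of the standing rack, 17 mm diameter, 48 mm tall with a cream cap; leave it. Origin: centre of its foot.
- right_tube: The same kind of tube, standing to the right of the standing rack; leave it. Origin: centre of its foot.
- bottle: White bottle standing at the left, 64 mm diameter, 150 mm tall; leave it. Origin: centre of its foot.
- marker: Marker pen lying at the right, 128 mm long, 14 mm thick; leave it. Origin: on its underside near the middle.
- tip_box: Closed box of pipette tips at the far right, 85 by 122 mm, 70 mm tall; leave it. Origin: centre of the underside.
Not all that is in view belongs to the job. What is shaped like the rack but pink or purple is not meant.

How it is judged:
On the way, in this order (a step that is already met when the one before it is completed fails the run):
1. the rack lies on its base, caps up (angle between rack's own z axis and vertical below 0.06 rad and height (world z) of rack below 0.005 m), for 0.2 s.
2. the rack is flush against the rail (x of rack_front in the frame of rail above -0.005 m and angle between the x axis of rack and the x axis of rail, either way round below 0.06 rad), for 0.2 s.
At the end, for the whole second after the job is handed in: The rack rests flat on its base on the bench (within 3.4 degrees), caps up, between the other two racks, its front long side within 5 mm of the rail's face and within 3.4 degrees of parallel to it, at rest (all of step 1 and all of step 2 and x of rack_front in the frame of rail below 0.005 m and y of rack_front in the frame of rail between -0.11 and 0.11 m and linear speed of rack below 0.01 m/s); the robot touches nothing.
It fails at once if the rack is lifted: its middle above 65 mm, or its underside above 20 mm while level (height (world z) of rack_middle above 0.065 m or (angle between rack's own z axis and vertical below 0.2 rad and height (world z) of rack above 0.02 m)).
It fails at once if the rack falls onto its caps (angle between rack's own z axis and vertical above 2.3 rad).
It fails at once if a neighbouring rack is shifted by more than 12 mm (distance of any of left_rack, right_rack from where it was at the start of the episode above 0.012 m).
It fails at once if a standing tube or the bottle is moved by more than 15 mm or knocked over (distance of any of left_tube, right_tube, bottle from where it was at the start of the episode above 0.015 m or angle between any of left_tube, right_tube, bottle's own z axis and vertical above 0.5 rad).
It fails at once if the marker or the tip box is moved by more than 20 mm (distance of any of marker, tip_box from where it was at the start of the episode above 0.02 m).
It also fails if it takes over 45 s, if anything falls off the work surface, if the arm or the gripper's body presses on something with over 40 N, if the wrist force passes 120 N, or if a joint passes its speed limit or range.

## Working session

There is one attempt and no reset: what is moved stays moved. The work goes in short steps, Python scripts to look and compute and a tool call to move; the robot and the scene stay as the last step left them, time stands still between calls to the robot, and variables do not carry over. Pictures are saved under pics/ and viewed, and the job is handed in when it is done.

Besides the shell and the picture viewer there is one more tool, called after "Emit:" as a command line: name --argument value ..., lists and objects as JSON in quotes. send_rows: Moves the arm, as the interface text tells. Its arguments: {"type":"object","properties":{"motion":{"type":"array","items":{"type":"number"}},"grip_force":{"type":"number"}},"required":["motion"]}

```bash
mkdir -p pics; cat > h.py <<'E'
from plant import ctrl, cams, workorder, spotter
import numpy as np, cv2
from scipy.spatial.transform import Rotation as R
def shot(n,f):
    s=ctrl.get_state(); im,d=cams.read_camera(n); cv2.imwrite('pics/'+f,cv2.cvtColor(im,cv2.COLOR_RGB2BGR)); return s,im,d
def pts(n,d,s=None):
    p=cams.camera_params(n); v,u=np.mgrid[:420,:560]
    P=np.stack([(u-p['cx'])/p['fx']*d,(v-p['cy'])/p['fy']*d,d],-1)
    if 'mount' in p:
        M=np.array(p['mount']); P=P@M[:3,:3].T+M[:3,3]; return P@R.from_quat(s['tcp_rot']).as_matrix().T+s['eef_pos']
    a=np.array(p['attitude']); A=R.from_quat(a).as_matrix() if a.size==4 else a.reshape(3,3)
    return P@A.T+np.array(p['xyz'])
E
python3 - <<'E'
from h import *
print(ctrl.get_state())
for n in('top','side'):
    print(cams.camera_params(n))
    s,im,d=shot(n,n+'0.png'); np.save(n+'0.npy',pts(n,d)); np.save(n+'d.npy',d)
    for t in ('rack','rail','left_tube','bottle','marker','tip_box'):
        for r in spotter.trace(t,n):
            P=pts(n,d)[r['mask']&(d>0)]
            print(n,t,round(r['conf'],2),r['bbox'],np.percentile(P,5,axis=0).round(3),np.percentile(P,95,axis=0).round(3))
E
```

```text
{'time': 0.0, 'qpos': array([ 9.82010379e-01,  2.87183199e-01,  1.57817637e+00, -2.10539950e-05,
        1.27860019e+00, -1.49995650e-01]), 'dq': array([ 0.00174598,  0.00111896, -0.00069653,  0.00105459, -0.00055956,
        0.00085971]), 'joint_efforts': array([-1.23081241e-03, -4.05989778e+01, -2.92619133e+01, -2.06334080e-04,
        5.92337397e-03,  4.01050585e-06]), 'eef_pos': array([0.28637595, 0.61051328, 0.22993583]), 'tcp_rot': array([ 8.44048922e-01,  5.36264875e-01, -1.07853675e-03,  4.87505921e-04]), 'contact_force': array([-0.33547239, -0.23762314, -0.76642428]), 'wrist_torque': array([ 0.02248576, -0.02208809, -0.00522784]), 'opening': 0.9949359914154071}
{'fx': 462.2073105411817, 'fy': 462.2073105411817, 'cx': 276.76437910725605, 'cy': 217.26691423869215, 'xyz': array([ 0.20766682, -0.06590045,  1.46557819]), 'attitude': array([-0.68481468,  0.7203336 , -0.0788015 ,  0.07706288])}
top rack 0.89 [244.7, 197.7, 41.6, 32.7] [ 0.504 -0.095  0.02 ] [0.566 0.009 0.087]
top rack 0.83 [268.6, 247.2, 36.9, 32.1] [ 0.339 -0.154  0.013] [ 0.411 -0.054  0.087]
top rack 0.55 [211.
[... 892 characters left out ...]
 0.084]
side rack 0.71 [177.3, 197.1, 41.7, 41.6] [0.277 0.046 0.01 ] [0.39  0.101 0.084]
side rack 0.61 [214.5, 225.6, 51.5, 51.1] [ 0.338 -0.165  0.01 ] [ 0.419 -0.074  0.084]
side rail 0.87 [291.6, 188.5, 119.6, 73.5] [ 0.682 -0.291  0.   ] [0.768 0.126 0.029]
side rail 0.29 [257.3, 329.3, 60.4, 13.4] [ 0.323 -0.414  0.002] [ 0.426 -0.374  0.014]
side left_tube 0.43 [239.0, 205.9, 1.1, 15.5] [0.452 0.092 0.001] [0.464 0.101 0.047]
side bottle 0.6 [193.7, 145.0, 19.8, 45.2] [0.406 0.316 0.01 ] [0.456 0.346 0.139]
side marker 0.68 [260.9, 331.8, 57.1, 9.9] [ 0.323 -0.415 -0.   ] [ 0.427 -0.372  0.014]
side tip_box 0.85 [370.2, 304.8, 70.9, 80.3] [ 0.514 -0.589  0.009] [ 0.591 -0.476  0.07 ]
```

```bash
python3 - <<'E'
import cv2
a=cv2.imread('pics/top0.png')[110:320,90:460]; cv2.imwrite('pics/t1.png',cv2.resize(a,None,fx=2.1,fy=2.1,interpolation=cv2.INTER_CUBIC))
a=cv2.imread('pics/side0.png')[120:400,130:480]; cv2.imwrite('pics/s1.png',cv2.resize(a,None,fx=2,fy=2,interpolation=cv2.INTER_CUBIC))
E
```

```text
(no output)
```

View pics/t1.png

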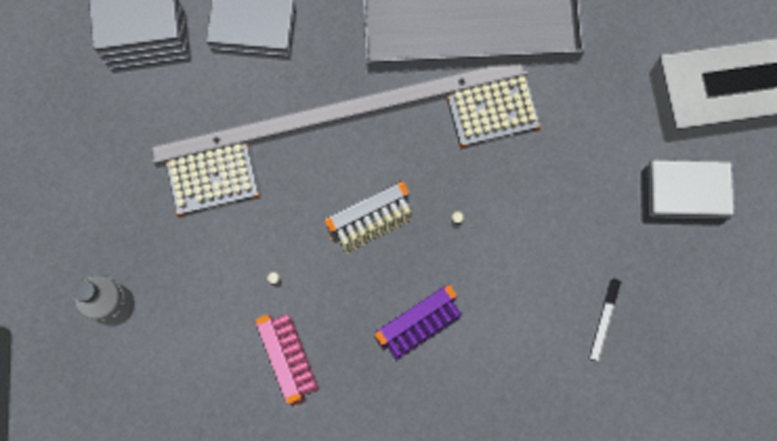

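View pics/s1.png

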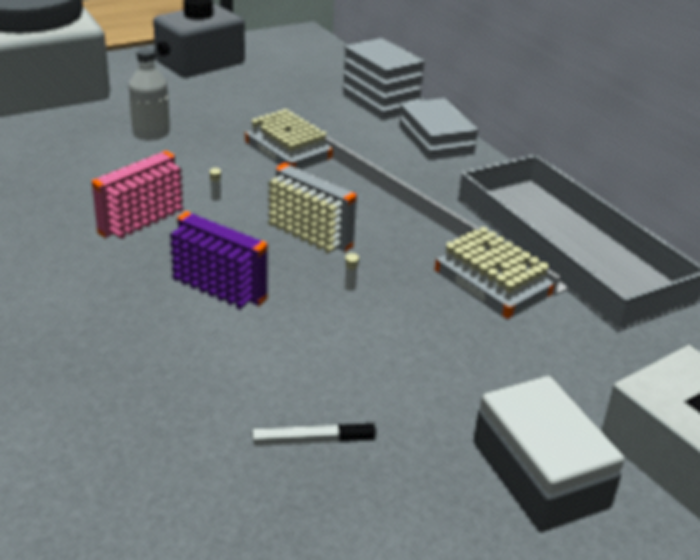

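```bash
python3 - <<'E'
import numpy as np,cv2
def seg(P,x,y,z): return P[(P[...,0]>x[0])&(P[...,0]<x[1])&(P[...,1]>y[0])&(P[...,1]<y[1])&(P[...,2]>z[0])&(P[...,2]<z[1])]
def rect(Q):
    c,sz,a=cv2.minAreaRect((Q[:,:2]*1000).astype(np.float32)); return np.round(c,1),np.round(sz,1),round(a,2),len(Q)
for n in('top','side'):
    P=np.load(n+'0.npy')
    print(n,'rack',rect(seg(P,(.46,.62),(-.13,.05),(.078,.095))), 'all',rect(seg(P,(.46,.62),(-.13,.05),(.01,.07))))
    Q=seg(P,(.64,.8),(-.15,.1),(.022,.035)); 
    print('rail',rect(Q)); k=np.polyfit(Q[:,1],Q[:,0],1); print(k, np.degrees(np.arctan(k[0])),Q[:,2].mean(),(Q[:,0]-np.polyval(k,Q[:,1])).std())
    Qa=seg(P,(.64,.8),(-.4,.4),(.022,.035));print('railend',Qa[Qa[:,1].argmin()],Qa[Qa[:,1].argmax()])
    for nm,y in(('L',(.12,.3)),('Rr',(-.35,-.15))):
        print(nm,rect(seg(P,(.55,.78),y,(.035,.06))), rect(seg(P,(.55,.70 if nm=='L' else .74),y,(.01,.06))))
    for nm,x,y in(('lt',(.42,.5),(.05,.15)),('rt',(.48,.56),(-.2,-.11)),('purple',(.3,.45),(-.2,-.03)),('pink',(.26,.42),(.03,.14))):
        print(nm,rect(seg(P,x,y,(.035,.09))))
E
```

```text
top rack (array([537.8, -45.4]), array([ 46.4, 128. ]), 25.0, 376) all (array([527.1, -44.8]), array([ 40.1, 125.9]), 16.7, 220)
rail (array([747.6, -22.6]), array([ 77.4, 263.3]), 11.39, 178)
[-0.36025125  0.71601765] -19.81161935823505 0.027816761058237462 0.02510708349978299
railend [ 0.78853319 -0.38729933  0.02562257] [0.64924312 0.28822274 0.02877496]
L (array([622.4, 211. ]), array([ 84. , 137.8]), 10.96, 569) (array([622.8, 203.8]), array([129.2, 167.9]), 0.92, 1196)
Rr (array([ 709.5, -238.4]), array([ 82., 123.]), 9.63, 548) (array([ 669.4, -249.4]), array([193.6, 143.5]), 18.73, 958)
lt (array([455.7, 104.7]), array([14.9, 15.5]), 6.9, 26)
rt (array([ 534.2, -173.4]), array([12.7, 16.4]), 85.09, 26)
purple (array([ 375.9, -108.2]), array([ 46.7, 128.3]), 30.92, 634)
pink (array([337.3,  84.9]), array([128.6,  46.2]), 19.59, 654)
side rack (array([540.5, -47.8]), array([ 48.7, 130.3]), 24.83, 288) all (array([528.2, -62.1]), array([ 45.1, 129.3]), 43.77, 806)
rail (array([748.4, -24.4]), array([ 78. , 263.1]), 10.72, 271)
[-0.37938623  0.71817231] -20.77605546051811 0.027181032729772098 0.026781957031603486
railend [ 0.79431764 -0.39193339  0.02428307] [0.65278227 0.28439476 0.03030465]
L (array([622.8, 196.2]), array([ 76.3, 118.8]), 11.01, 415) (array([624.8, 192.6]), array([ 94.4, 167. ]), 12.5, 811)
Rr (array([ 709.3, -246.2]), array([ 77.7, 115.4]), 11.24, 795) (array([ 708.6, -234.2]), array([ 91.7, 154.8]), 11.07, 1289)
lt (array([456.6, 100.7]), array([16.3, 15.4]), 21.79, 33)
rt (array([ 535.2, -178. ]), array([17.4, 16.1]), 53.67, 47)
purple (array([ 378.1, -110.3]), array([ 54. , 131.1]), 29.8, 1244)
pink (array([338.6,  80.5]), array([131.7,  50.2]), 17.74, 997)
```

```bash
python3 - <<'E'
import numpy as np
for n in('top','side'):
    P=np.load(n+'0.npy').reshape(-1,3)
    c=np.tan(np.radians(11)); r=P[:,0]+c*P[:,1]
    m=(P[:,2]>.024)&(P[:,2]<.036)&(P[:,1]>-.14)&(P[:,1]<.1)&(r>.66)&(r<.74)
    Q=P[m]; 
    for _ in range(5):
        k=np.polyfit(Q[:,1],Q[:,0],1); e=Q[:,0]-np.polyval(k,Q[:,1]); Q=Q[abs(e)<2*e.std()+.001]
    e=Q[:,0]-np.polyval(k,Q[:,1]);print(n,k,np.degrees(np.arctan(k[0])),e.min(),e.max(),len(Q))
    # rail ends
    m=(P[:,2]>.022)&(P[:,2]<.034)&(abs(P[:,0]-np.polyval(k,P[:,1]))<.008); print(P[m][:,1].min(),P[m][:,1].max())
E
```

```text
top [-0.19763656  0.70691478] -11.179666706501857 -0.002935282493154112 0.003596941276994947 108
-0.3872993337870898 0.5480296372739771
side [-0.1956384   0.70811737] -11.069442425021728 -0.0038750503384077373 0.00460800670957473 130
-0.3908059925045836 0.5491548957966182
```

Emit:
send_rows --motion '[0,0,0,-0.146,6,0,0,0,-0.146,6,0,0,0,-0.146,6,0,0,0,-0.146,6,0,0,0,-0.146,6,0,0,0,-0.146,6]'

```text
time: 1.3
eef_pos: [0.2868, 0.6111, 0.2316]
tcp_rot: [0.526, 0.85, 0.0, 0.0]
contact_force: [-0.0, 0.2, -0.1]
opening: 0.705
```

Emit:
send_rows --motion '[-4.8,-0.7,0,0.026,6,-4.8,-0.7,0,0,6,-4.8,-0.7,0,0,6,-4.8,-0.7,0,0,6,-4.8,-0.7,0,0,6,-4.8,-0.7,0,0,6,-4.8,-0.7,0,0,6,-4.8,-0.7,0,0,6,-4.8,-0.7,0,0,6,-4.8,-0.7,0,0,6,-4.8,-0.7,0,0,6,-4.8,-0.7,0,0,6]'

```text
time: 2.5
eef_pos: [0.4618, 0.0424, 0.2329]
tcp_rot: [0.531, 0.847, 0.004, 0.004]
contact_force: [0.5, -0.0, 1.0]
opening: 0.701
```

```bash
cat >> h.py <<'E'
def to(x,y,yaw=None,z=None):
    s=ctrl.get_state(); M=R.from_quat(s['tcp_rot']).as_matrix(); p=s['eef_pos']
    yw=np.degrees(np.arctan2(M[1,0],M[0,0])); d=np.array([x,y,p[2] if z is None else z])-p
    print('t',s['time'],'pos',p.round(4),'yaw',yw.round(2),'shift cm',(M.T@d*100).round(2),'spin',None if yaw is None else -np.radians(yaw-yw).round(3),'F',s['contact_force'].round(1))
E
python3 -c "
from h import *
to(.492,-.068,115)"
```

```text
t 2.5 pos [0.4618 0.0424 0.2329] yaw 115.86 shift cm [-11.25  -2.1   -0.  ] spin 0.015 F [ 0.5 -0.   1. ]
```

Emit:
send_rows --motion '[-4,-0.7,0,0.015,6,-4,-0.7,0,0,6,-3.2,-0.7,0,0,6,0,0,0,0,6]'

```text
time: 2.9
eef_pos: [0.4923, -0.0783, 0.2348]
tcp_rot: [0.541, 0.841, 0.005, 0.006]
contact_force: [-0.1, 0.2, -0.1]
opening: 0.706
```

```bash
python3 -c "
from h import *
to(.492,-.068,115,.10)"
```

```text
t 2.9 pos [ 0.4923 -0.0783  0.2348] yaw 114.49 shift cm [ 1.03  0.2  13.47] spin -0.009 F [-0.1  0.2 -0.1]
```

Emit:
send_rows --motion '[0.9,0,4,-0.009,6,0,0,4,0,6,0,0,4,0,6,0,0,1.4,0,6,0,0,0,0,6]'

```text
time: 3.4
eef_pos: [0.4928, -0.0692, 0.1001]
tcp_rot: [0.538, 0.843, 0.006, 0.01]
contact_force: [-0.1, 0.1, 0.7]
opening: 0.706
```

```bash
python3 -c "
from h import *
to(.492,-.068,115,.07)
for n in ('side','top','wrist'):
    s,im,d=shot(n,n+'1.png'); np.save(n+'1.npy',pts(n,d,s))
a=cv2.imread('pics/side1.png')[130:330,180:400]; cv2.imwrite('pics/s2.png',cv2.resize(a,None,fx=3,fy=3,interpolation=cv2.INTER_CUBIC))
"
```

```text
t 3.4 pos [ 0.4928 -0.0692  0.1001] yaw 114.89 shift cm [ 0.18 -0.08  3.01] spin -0.002 F [-0.1  0.1  0.7]
```

View pics/s2.png

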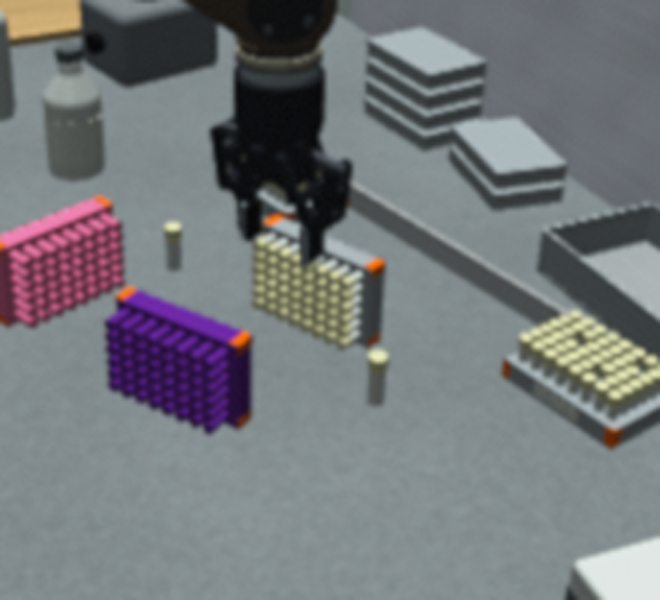

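View pics/wrist1.png

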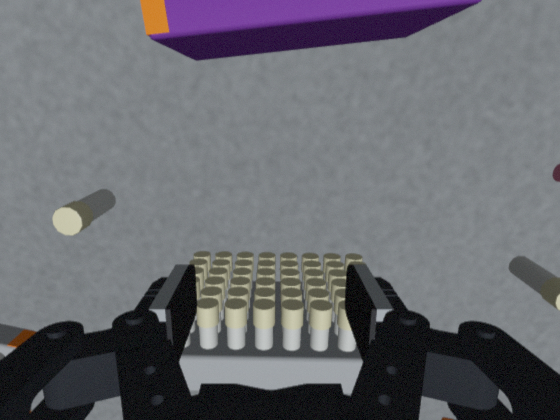

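```bash
python3 -c "
from h import *
s=ctrl.get_state(); M=R.from_quat(s['tcp_rot']).as_matrix()
for n in ('side','wrist'):
    P=np.load(n+'1.npy'); T=(P-s['eef_pos'])@M
    m=(P[...,2]>.093)&(np.abs(T[...,:2]).max(-1)<.06)&(P[...,2]<.14)
    Q=T[m]; print(n,m.sum())
    for lo in np.arange(-.05,.01,.006):
        q=Q[(Q[:,2]>lo)&(Q[:,2]<lo+.006)]
        if len(q): print(round(lo,3),len(q),np.percentile(q[:,0],[1,99]).round(3),np.percentile(q[:,1],[1,99]).round(3), np.abs(q[:,0]).min().round(3))
# rack caps faces / top in tool coords
P=np.load('wrist1.npy'); T=(P-s['eef_pos'])@M
m=(P[...,2]>.072)&(P[...,2]<.09)&(abs(T[...,0])<.07)&(T[...,1]<.12)&(T[...,1]>-.05)
print(np.percentile(T[m],[1,99],axis=0).round(3), (P[m][:,2].max()))
q=T[m]; 
for y in np.arange(0,.08,.005):
    k=q[(q[:,1]>y)&(q[:,1]<y+.005)]
    if len(k): print(round(y,3),len(k),k[:,0].min().round(3),k[:,0].max().round(3),(0.1-np.median(k[:,2])).round(3))
"
```

```text
side 189
-0.038 25 [-0.044  0.042] [-0.013  0.009] 0.03
-0.032 36 [-0.044  0.041] [-0.015  0.01 ] 0.029
-0.026 35 [-0.043  0.043] [-0.013  0.01 ] 0.028
-0.02 35 [-0.044  0.045] [-0.014  0.011] 0.028
-0.014 34 [-0.042  0.042] [-0.014  0.01 ] 0.029
-0.008 18 [-0.037  0.036] [-0.013  0.008] 0.03
-0.002 6 [-0.036  0.033] [-0.006  0.011] 0.031
wrist 4828
-0.038 862 [-0.042  0.043] [-0.012  0.01 ] 0.029
-0.032 1150 [-0.043  0.044] [-0.012  0.01 ] 0.029
-0.026 975 [-0.042  0.044] [-0.012  0.01 ] 0.029
-0.02 871 [-0.042  0.044] [-0.012  0.01 ] 0.029
-0.014 691 [-0.041  0.042] [-0.012  0.01 ] 0.029
-0.008 279 [-0.035  0.036] [-0.011  0.01 ] 0.029
[[-0.043  0.026  0.019]
 [ 0.044  0.069  0.032]] 0.08614558720271709
0.025 1296 -0.037 0.038 0.072
0.03 1043 -0.037 0.04 0.073
0.035 863 -0.037 0.042 0.073
0.04 897 -0.042 0.043 0.073
0.045 988 -0.044 0.045 0.072
0.05 3340 -0.045 0.047 0.077
0.055 1485 -0.045 0.046 0.079
0.06 1396 -0.044 0.045 0.079
0.065 742 -0.043 0.044 0.079
0.07 72 -0.041 0.042 0.079
```

Emit:
send_rows --motion '[0,0,2,0,6,0,0,1.8,0,6,0,0.6,0,0,6,0,0.6,0,0,6,0,0.4,0,0,6,0,0.4,0,0,6,0,0.4,0,0,6,0,0.4,0,0,6,0,0.4,0,0,6,0,0,0,0,6]'

```text
time: 4.55
eef_pos: [0.5381, -0.0567, 0.0838]
tcp_rot: [0.536, 0.844, 0.01, 0.025]
contact_force: [-0.3, 0.5, -0.3]
opening: 0.701
```

```bash
python3 -c "
from h import *
to(.492,-.068,115,.062)
s,im,d=shot('side','side2.png'); np.save('side2.npy',pts('side',d,s))
a=cv2.imread('pics/side2.png')[130:330,180:400]; cv2.imwrite('pics/s3.png',cv2.resize(a,None,fx=3,fy=3,interpolation=cv2.INTER_CUBIC))
"
```

```text
t 4.55 pos [ 0.5381 -0.0567  0.0838] yaw 115.05 shift cm [ 0.99 -4.74  1.95] spin 0.001 F [-0.3  0.5 -0.3]
```

View pics/s3.png

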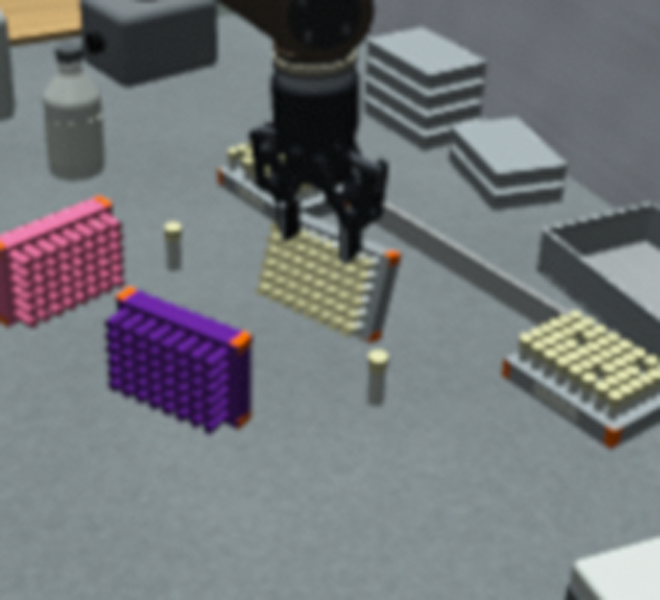

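Emit:
send_rows --motion '[0,0.4,0.5,0,6,0,0.4,0.4,0,6,0,0.4,0.2,0,6,0,0,0,0,6]'

```text
time: 5.0
eef_pos: [0.5507, -0.0522, 0.0732]
tcp_rot: [0.537, 0.843, 0.01, 0.026]
contact_force: [-0.6, -0.4, 0.1]
opening: 0.704
```

```bash
python3 -c "
from h import *
to(.492,-.068,115,.062)
s,im,d=shot('side','side3.png'); np.save('side3.npy',pts('side',d,s)); print(R.from_quat(s['tcp_rot']).as_matrix().round(3),s['qpos'])
a=cv2.imread('pics/side3.png')[130:330,180:400]; cv2.imwrite('pics/s4.png',cv2.resize(a,None,fx=3,fy=3,interpolation=cv2.INTER_CUBIC))
"
```

```text
t 5.0 pos [ 0.5507 -0.0522  0.0732] yaw 115.0 shift cm [ 1.08 -6.03  0.82] spin 0.0 F [-0.6 -0.4  0.1]
[[-0.422  0.905  0.054]
 [ 0.906  0.424 -0.01 ]
 [-0.032  0.045 -0.998]] [-0.28026881  0.18047533  2.02043387  0.00676059  0.88584964 -2.29229265]
```

View pics/s4.png

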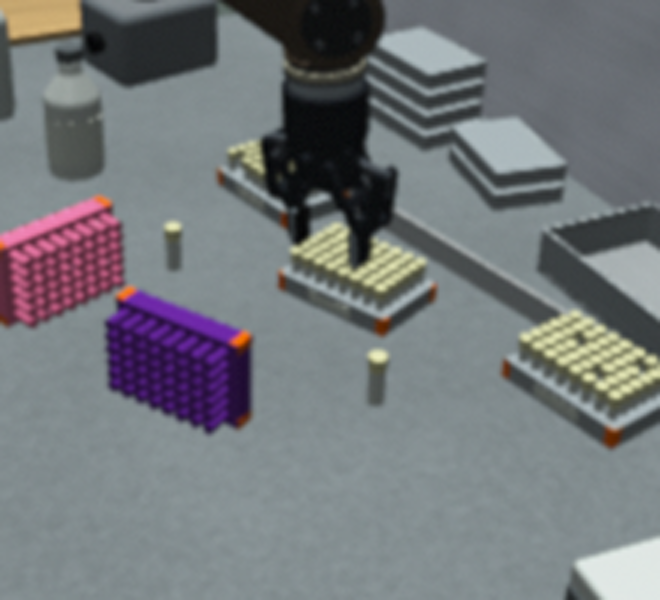

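Emit:
send_rows --motion '[0,-1.5,0,0,6,0,-1.5,0,0,6,0,-1.5,0,0,6,0,-0.5,0,0,6,0,0,0,0,6]'

```text
time: 5.55
eef_pos: [0.502, -0.0742, 0.0697]
tcp_rot: [0.537, 0.843, 0.01, 0.025]
contact_force: [0.1, -0.2, 0.2]
opening: 0.703
```

```bash
cat > meas.py <<'E'
from h import *
import sys
tag=sys.argv[1]
to(.5,-.05,115,.01)
s=ctrl.get_state(); M=R.from_quat(s['tcp_rot']).as_matrix(); print('toolz',M[:,2].round(3))
for n in('side','top','wrist'):
    s,im,d=shot(n,n+tag+'.png'); P=pts(n,d,s)
    for r in spotter.trace('rack',n)[:6]:
        m=r['mask']&(d>0); Q=P[m]
        c=Q.mean(0)
        if r['conf']<.25 or c[0]<.5 or abs(c[1]+.02)>.11: continue
        for lo,hi in((.04,.055),(.005,.055)):
            q=Q[(Q[:,2]>lo)&(Q[:,2]<hi)]
            if len(q)<20: continue
            cc,sz,a=cv2.minAreaRect((q[:,:2]*1000).astype(np.float32))
            print(n,round(r['conf'],2),len(q),np.round(cc,1),np.round(sz,1),round(a,2))
E
python3 meas.py A
python3 - <<'E'
import cv2
a=cv2.imread('pics/topA.png')[110:320,90:460]; cv2.imwrite('pics/tA.png',cv2.resize(a,None,fx=2.1,fy=2.1,interpolation=cv2.INTER_CUBIC))
E
```

```text
t 5.55 pos [ 0.502  -0.0742  0.0697] yaw 115.0 shift cm [2.46 0.59 5.93] spin -0.0 F [ 0.1 -0.2  0.2]
toolz [ 0.052 -0.01  -0.999]
side 0.75 336 [601.8 -21.4] [ 77.4 111.3] 23.99
side 0.75 907 [598.5 -21.4] [ 87.9 132.3] 25.41
top 0.59 269 [603.5 -15.1] [ 65.9 113. ] 26.69
top 0.59 492 [605.2 -14. ] [ 71.3 128.6] 25.88
wrist 0.92 1194 [573.7 -41.3] [11.9 92.1] 26.68
wrist 0.92 9868 [580.2 -39. ] [ 34.5 107.1] 24.29
```

View pics/tA.png

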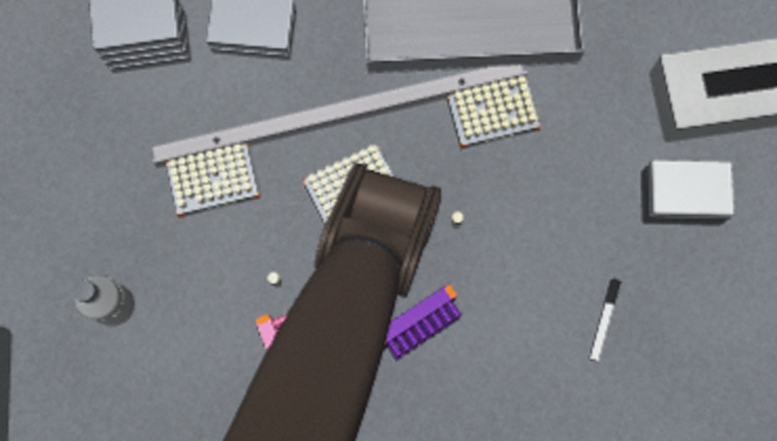

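View pics/sideA.png

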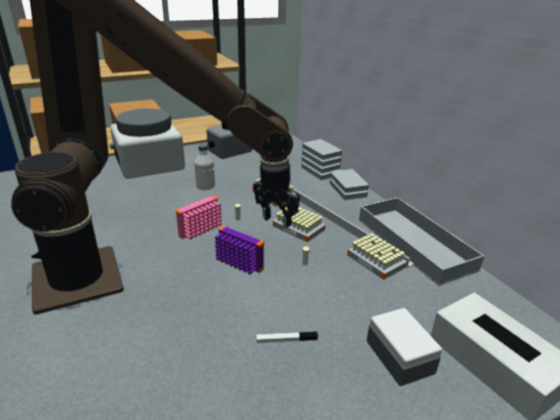

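Emit:
send_rows --motion '[1.4,1.4,0,0.08,6,1.4,1.0,0,0.08,6,0,0,0,0.08,6,0,0,0,0,6]'

```text
time: 6.25
eef_pos: [0.5165, -0.0371, 0.0706]
tcp_rot: [0.637, 0.771, 0.013, 0.024]
contact_force: [-0.5, 0.2, -0.3]
opening: 0.702
```

```bash
python3 -c "
from h import *
to(.518,-.036,101.1,.01)"
```

```text
t 6.25 pos [ 0.5165 -0.0371  0.0706] yaw 100.86 shift cm [ 0.2  -0.14  6.06] spin -0.004 F [-0.5  0.2 -0.3]
```

Emit:
send_rows --motion '[0.2,-0.3,1,0,6,0,0,1,0,6,0,0,1,0,6,0,0,1,0,6,0,0,1,0,6,0,0,0.5,0,6,0,0,0,0,6]'

```text
time: 6.95
eef_pos: [0.5149, -0.0365, 0.0089]
tcp_rot: [0.635, 0.772, 0.013, 0.023]
contact_force: [-0.1, 0.3, -0.2]
opening: 0.7
```

```bash
python3 -c "
from h import *
to(.518,-.036,101.1,.01)
s,im,d=shot('wrist','wristB.png')"
```

```text
t 6.95 pos [ 0.5149 -0.0365  0.0089] yaw 101.08 shift cm [-0.01  0.32 -0.09] spin -0.0 F [-0.1  0.3 -0.2]
```

View pics/wristB.png

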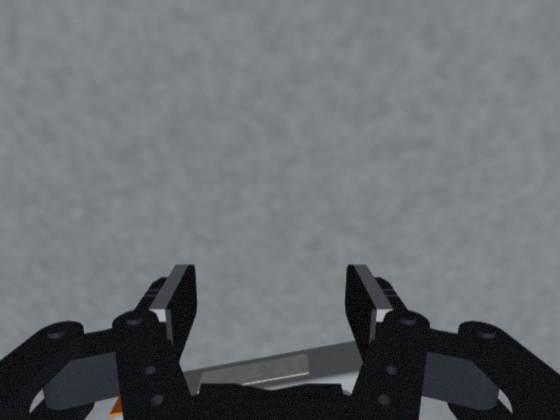

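Emit:
send_rows --motion '[0,0.6,0.03,0,6,0,0.6,0.03,0,6,0,0.6,0.03,0,6,0,0.6,0.03,0,6,0,0.6,0.03,0,6,0,0.6,0.03,0,6,0,0.6,0.03,0,6,0,0.6,0.03,0,6,0,0,0,0,6]'

```text
time: 7.9
eef_pos: [0.5675, -0.0263, 0.0108]
tcp_rot: [0.635, 0.772, 0.013, 0.023]
contact_force: [0.1, 0.3, 0.4]
opening: 0.705
```

```bash
python3 meas.py C; python3 - <<'E'
from h import *
p=ctrl.get_state()['eef_pos'];print('n.p',p@[.981,.193,0])
a=cv2.imread('pics/topC.png')[110:320,90:460]; cv2.imwrite('pics/tC.png',cv2.resize(a,None,fx=2.1,fy=2.1,interpolation=cv2.INTER_CUBIC))
E
```

```text
t 7.9 pos [ 0.5675 -0.0263  0.0108] yaw 101.15 shift cm [-1.02 -7.07 -0.25] spin -0.242 F [0.1 0.3 0.4]
toolz [ 0.053 -0.01  -0.999]
side 0.9 253 [623.9 -27.9] [ 74.2 106.7] 13.84
side 0.9 707 [622.7 -31.6] [ 90.2 115.7] 14.72
top 0.41 28 [656.9 -52.4] [18.2 30.9] 8.13
top 0.41 48 [664.7 -55.7] [33.4 23.6] 73.16
wrist 0.92 2533 [589.3 -38.8] [25.1 96. ] 20.5
wrist 0.92 14904 [596.1 -38.3] [ 35.1 109.6] 10.08
n.p 0.5504298851281331
```

View pics/tC.png

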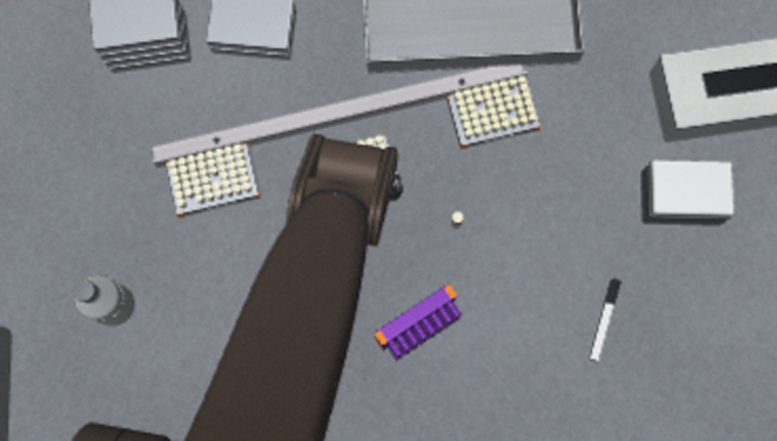

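Emit:
send_rows --motion '[0,0.5,0.04,0,6,0,0.5,0.04,0,6,0,0.5,0.04,0,6,0,0.5,0.04,0,6,0,0.5,0.04,0,6,0,0.5,0.04,0,6,0,0.4,0.03,0,6,0,0.3,0.03,0,6,0,0,0,0,6]'

```text
time: 9.1
eef_pos: [0.6047, -0.0189, 0.009]
tcp_rot: [0.635, 0.772, 0.012, 0.022]
contact_force: [-1.7, 0.4, 0.9]
opening: 0.705
```

```bash
python3 meas.py D; python3 - <<'E'
from h import *
p=ctrl.get_state()['eef_pos'];print('n.p',p@[.981,.193,0])
a=cv2.imread('pics/sideD.png')[130:330,180:440]; cv2.imwrite('pics/sD.png',cv2.resize(a,None,fx=3,fy=3,interpolation=cv2.INTER_CUBIC))
E
```

```text
t 9.1 pos [ 0.6047 -0.0189  0.009 ] yaw 101.13 shift cm [ -1.04 -10.86  -0.57] spin -0.242 F [-1.7  0.4  0.9]
toolz [ 0.048 -0.01  -0.999]
side 0.71 238 [660.5 -21.5] [ 76.9 108.2] 10.51
side 0.71 681 [659.4 -26. ] [ 91.8 116.6] 10.53
top 0.31 23 [698.  -23.7] [  8.9 508.8] 11.25
top 0.31 735 [714.6  -2.1] [ 49.8 595. ] 11.23
wrist 0.61 2933 [633.4 -29.9] [81.8 54.8] 79.01
wrist 0.61 15911 [622.4 -33.3] [ 57.  109.1] 11.55
n.p 0.589016294616515
```

View pics/sD.png

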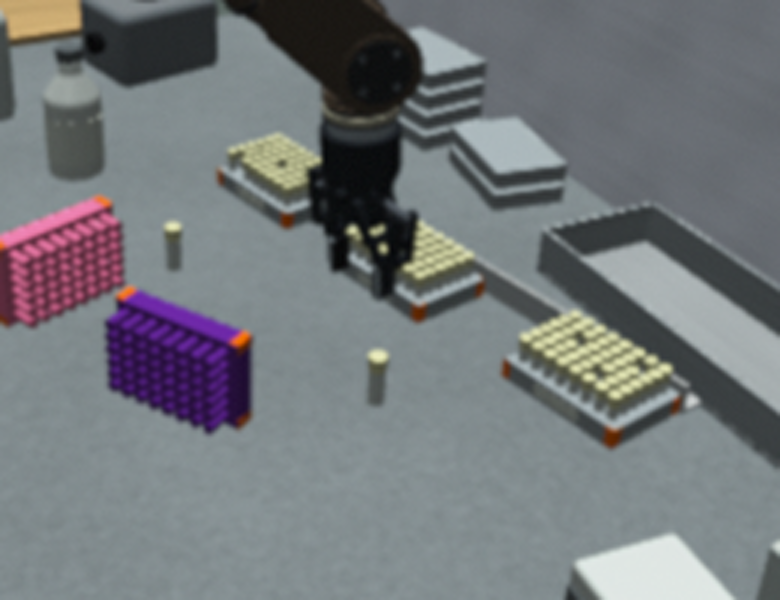

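Emit:
send_rows --motion '[0,0.3,0.02,0,6,0,0.3,0.02,0,6,0,0.3,0.02,0,6]'

```text
time: 9.7
eef_pos: [0.612, -0.0172, 0.0087]
tcp_rot: [0.635, 0.772, 0.01, 0.02]
contact_force: [-2.2, 0.4, 1.4]
opening: 0.702
```

Emit:
send_rows --motion '[0,0.2,0.01,0,6,0,0.2,0.01,0,6]'

```text
time: 9.9
eef_pos: [0.6125, -0.0171, 0.0081]
tcp_rot: [0.634, 0.773, 0.006, 0.016]
contact_force: [-8.3, -2.4, 6.1]
opening: 0.702
```

Emit:
send_rows --motion '[0,0.3,0,0,6,0,0.3,0,0,6]'

```text
time: 10.1
eef_pos: [0.6123, -0.0169, 0.0074]
tcp_rot: [0.634, 0.773, -0.0, 0.009]
contact_force: [-11.4, -3.2, 7.4]
opening: 0.699
```

```bash
python3 meas.py E; python3 - <<'E'
from h import *
p=ctrl.get_state()['eef_pos'];print('n.p',p@[.981,.193,0])
a=cv2.imread('pics/sideE.png')[180:280,250:380]; cv2.imwrite('pics/sE.png',cv2.resize(a,None,fx=6,fy=6,interpolation=cv2.INTER_CUBIC))
E
```

```text
t 10.1 pos [ 0.6123 -0.0169  0.0074] yaw 101.31 shift cm [ -1.04 -11.66  -0.37] spin -0.239 F [-11.4  -3.2   7.4]
toolz [ 0.013 -0.012 -1.   ]
side 0.97 227 [667.6 -19.9] [ 76.5 108.6] 10.57
side 0.97 687 [659.5 -25. ] [109.3 119.6] 11.06
wrist 0.96 2662 [634.8 -30.3] [21.7 95.9] 21.31
wrist 0.96 15614 [641.7 -29.5] [ 35. 109.] 12.02
n.p 0.597422200079591
```

View pics/sE.png

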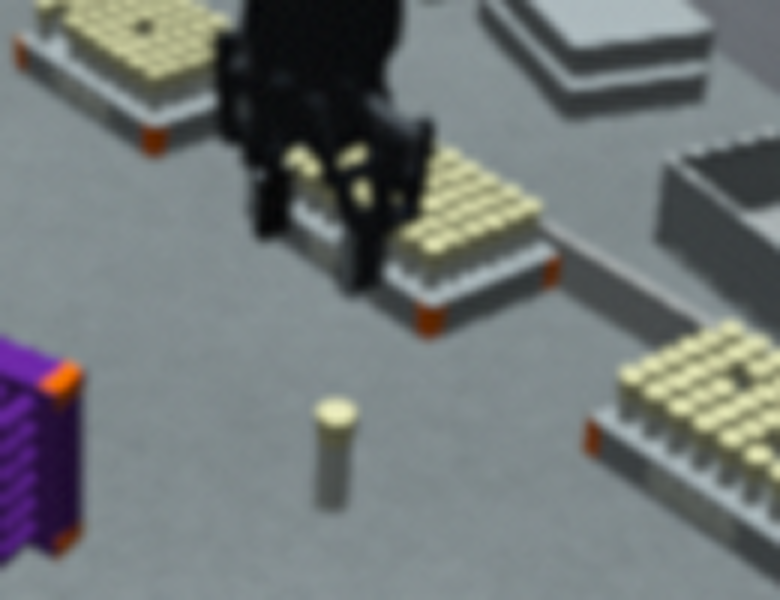

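Emit:
send_rows --motion '[0,-0.5,0,0,6,0,-1,0,0,6,0,-1.5,0,0,6,0,-1.5,0,0,6,0,-0.5,-2,0,6,0,0,-3,0,6,0,0,-3,0,6,0,-2,-3,0,6,0,-4,-3,0,6,0,-4,-2,0,6,0,-3,0,0,6,0,0,0,0,6]'

```text
time: 11.6
eef_pos: [0.4276, -0.051, 0.1694]
tcp_rot: [0.633, 0.774, 0.004, 0.015]
contact_force: [-0.4, 0.7, -0.5]
opening: 0.709
```

```bash
python3 meas.py F; python3 - <<'E'
from h import *
a=cv2.imread('pics/topF.png')[110:320,90:460]; cv2.imwrite('pics/tF.png',cv2.resize(a,None,fx=2.1,fy=2.1,interpolation=cv2.INTER_CUBIC))
a=cv2.imread('pics/sideF.png')[140:300,200:420]; cv2.imwrite('pics/sF.png',cv2.resize(a,None,fx=3.5,fy=3.5,interpolation=cv2.INTER_CUBIC))
E
```

```text
t 11.6 pos [ 0.4276 -0.051   0.1694] yaw 101.37 shift cm [-1.03  6.69 16.15] spin -0.238 F [-0.4  0.7 -0.5]
toolz [ 0.029 -0.013 -0.999]
side 0.74 465 [667.1 -18. ] [ 76.6 110.5] 11.56
side 0.74 1036 [664.1 -19.6] [ 83.5 126.7] 11.64
top 0.87 495 [663.8 -13.6] [ 73.8 112.3] 11.43
top 0.87 1026 [664.1 -13.6] [ 88.7 127.9] 11.93
wrist 0.84 502 [624.2 -24. ] [  4.6 126.3] 11.93
```

View pics/tF.png

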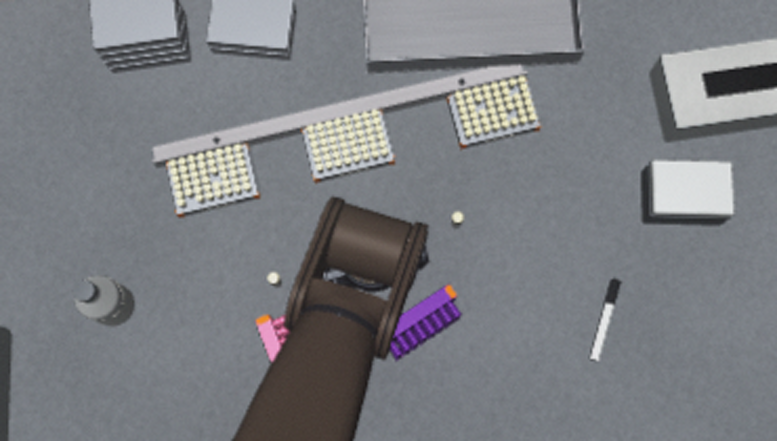

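View pics/sF.png

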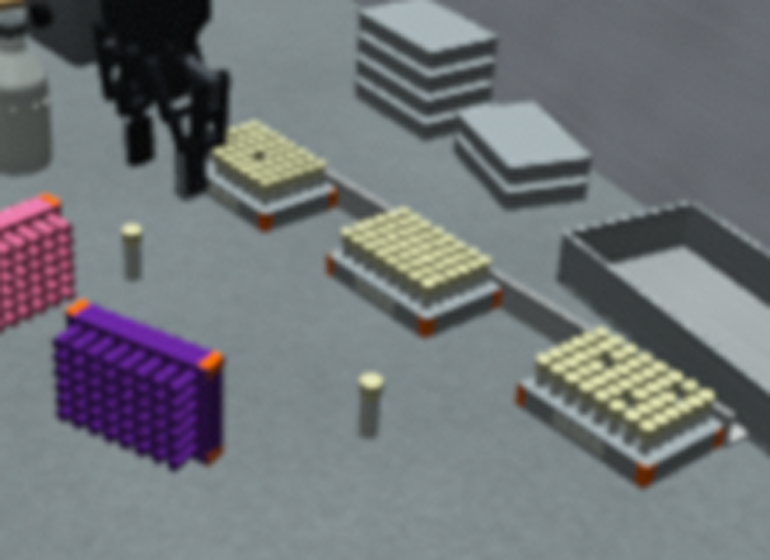

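```bash
python3 -c "
from plant import workorder; print(workorder.sign_off())"
```

```text
the job is handed in; nothing more can be done
None
```

The job is handed in at about 12 s of the 45 s allowed; `sign_off` reports no verdict, so the result rests on my own checks.

**What I did:** I pushed the cream rack high on its caps with the two spread fingers until it tipped and fell onto its base. I then backed off, lowered the fingers and pushed low on the rear tray wall, which turned it about 14° to match the rail. I kept pushing until it met the rail, when the push force rose from about 2 N to 12 N, then withdrew. The pink and purple racks were not touched.

**Last checks, after the arm withdrew:**
- **Flat, caps up:** the top and side pictures show the rack lying on its base in the gap.
- **Parallel to the rail:** the rack measures 11.4–11.9° and the rail about 11.1°, so it is well within 3.4°.
- **Flush with the rail:** the front wall works out at 0–1 mm from the rail face. That is within the roughly 2 mm the cameras are good for; the force rise also showed contact.
- **Everything else:** by eye, the neighbouring racks, tubes, bottle, marker and tip box look as they did at the start. I did not re-measure their positions.
- **Robot:** clear of everything, with force readings near zero.

**Disagreements:** the top and side cameras differ by about 4–6 mm on the rack's position along the rail, which does not matter against the ±110 mm allowed. The wrist and early top views gave partial, poor fits because the arm or picture edge hid the rack, so I ignored them. The tool also drifted up to 3° off vertical during the moves, and on the tipping push it sat about 20 mm higher than I intended, neither of which did any harm.

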